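Bar a plunger pump over its compression peak and park it

TASK

Grip the black crank grip on the flywheel of the bench pump and turn it slowly and steadily clockwise, seen from above, until you have felt the stiff compression point come up and go by, and stop just past it, in the slack spot that follows. Hold it still there for a moment, let go, then swing the red-knobbed brake lever over, away from the robot, until it bites on the rim. Do not shove the nut, the brass block or the screwdriver about.

Things in the scene. Friction and masses are not known exactly. Their poses are not given: they have to be found in the camera images.
- pump: Green round pump housing on a grey base plate bolted to the bench; the flywheel sits on top. Origin on the shaft axis at the bench top; z up. Its stiff point is hidden: the stroke peaks somewhere 60 to 250 degrees of clockwise turning from the start. On the way: light friction (1 to 3 N at the crank grip), then over 50 degrees resistance that swells to about 14 N and fades to none at the peak.
- flywheel: Steel flywheel with red spokes, 156 mm across, lying flat on a vertical shaft on top of the pump. Origin on the shaft axis at the bench top; its own x axis points at the crank grip, z up. The rim lies 58 to 76 mm above the bench. It turns without end and stays where it is let go, unless the pump pushes it.
- hub (a point): Top of the hub nut, on the shaft axis, 90 mm above the bench. What is felt past the peak of the stroke, going on clockwise: over 55 degrees the pump pushes the wheel onward, 6 to 10 N at the crank grip; then about 20 degrees of slack, the place to stop (55 to 80 degrees past the peak will do); then a light second resistance (about 5 N) over 30 degrees; then light friction again.
- grip (a point): Middle of the black crank grip: an upright round grip, 24 mm in diameter, that revolves freely on its own pin 58 mm from the flywheel's axis. It reaches from 84 to 132 mm above the bench; this point is 110 mm above it.
- sight_pin (a joint): Brass sight pin, 6 mm in diameter, standing out of the robot's side of a small green block beside the housing; it copies the plunger's stroke much reduced, so it barely shows. In m: about -0.0002 at the start, +0.0010 at the peak of the stroke, -0.0009 in the slack spot just past it.
- brake_knob (a point): Upright red knob at the end of the brake lever, 18 mm in diameter, 76 to 111 mm above the bench; this point is on its axis 100 mm above the bench. The lever swings level about a post 65 mm from the knob's axis; the post stands just outside the rim at the robot's right, 94 mm from the shaft axis, in the -y direction of the pump's frame.
- brake (a joint): Brake lever angle, rad: 0 to 0.25 at the start (off, pointing back toward the robot along the wheel's edge); it grows as the lever swings counter-clockwise seen from above, the knob going away from the robot. It bites on the rim at about 1.1, pointing straight away from the wheel, and stays where it is left (about 1 N at the knob moves it before it bites).
- nut: Loose steel hexagon nut, 28 x 24 x 13 mm, on the bench to the left of the pump. Origin: centre of its underside.
- slug: Small loose brass block, 28 x 28 x 24 mm, on the bench to the left of the pump. Origin: centre of its underside.
- driver: Screwdriver with red handle, 212 mm long, lying on the bench between robot and pump. Origin: middle of its underside.

How it is judged:
On the way, in this order (a step that is already met when the one before it is completed fails the run):
1. the pump is turned to the peak of its stroke, brake off (value of joint sight_pin above 0.00085 m and value of joint brake below 0.6 rad), for 0.04 s.
2. the flywheel is held still in the slack spot just past the peak, brake still off (value of joint sight_pin below -0.00075 m and angular speed of flywheel below 0.1 rad/s and value of joint brake below 0.6 rad and contact force between the fingers and flywheel above 1 N), for 0.3 s.
At the end, for the whole second after the job is handed in: The flywheel stands still in the slack spot just past the compression peak (sight pin below -0.75 mm, which is about 52 to 84 degrees past the peak of the stroke) and the brake lever is over (above 0.95 rad) (value of joint sight_pin below -0.00075 m and value of joint brake above 0.95 rad and angular speed of flywheel below 0.05 rad/s); the robot touches nothing.
It fails at once if the flywheel is spun or kicks (faster than 2.5 rad/s) (angular speed of flywheel above 2.5 rad/s).
It fails at once if the nut is moved by more than 20 mm (distance of nut from where it was at the start of the episode above 0.02 m).
It fails at once if the brass block is moved by more than 20 mm (distance of slug from where it was at the start of the episode above 0.02 m).
It fails at once if the screwdriver is moved by more than 20 mm (distance of driver from where it was at the start of the episode above 0.02 m).
It also fails if it takes over 72 s, if anything falls off the work surface, if the arm or the gripper's body presses on something with over 40 N, if the wrist force passes 120 N, or if a joint passes its speed limit or range.

ROBOT

A 6-joint arm with a two-finger parallel gripper is mounted at the origin on a cart in front of the work surface, level with it; the furniture and walls round the work are solid. World frame = base frame: x ahead of the robot, y to its left, z up, the work surface at z = 0. Lengths are in m, angles in rad, forces in N, time in s.
With the tool pointing down it reaches from about 0.3 to 0.775 m from the base axis. Payload 14.6 kg.
Tool frame: the origin (TCP) lies between the finger pads; the fingertips stand 11 mm ahead of it and the grasp point (between the pads) lies 8 mm behind it; z points along the fingers, y is the direction in which the jaws open and shut (so a half turn about z gives the same grasp; the last joint's range is limited). The gripper opens to 94 mm and grips with 3 to 60 N. Pads are 16 mm wide; open, the fingers measure 119 mm over their backs; the gripper's body (75 mm by 177 mm) begins 78 mm behind the grasp point.
Start: joints at [-1.261, 0.3, 1.521, -0, 1.321, -0.067], TCP at [0.202, -0.511, 0.216] pointing down, gripper open.
Joint ranges: [-3.03, 3.03], [-0.79, 2.21], [0.23, 2.52], [-1.04, 4.18], [0, 3.07], [-2.55, 2.55]. Speed limits (rad/s): [2.22, 2.22, 2.57, 3.14, 3.14, 3.14].

INTERFACE

Orientations are given as a unit quaternion [w, x, y, z].
In Python, from workcell import manip gives the robot as it stands. The module is installed in compiled form; this text tells all that it offers.
- The arm moves only by the shell command python3 -m crank 'ROWS' [FORCE]. ROWS is JSON, a list of rows, each an object of numbers: "grip": the closure in counts, from 0 (fully open) to 255 (shut); "tx", "ty", "tz": the shift along the tool's x, y, z in cm; "twist": the turn about the tool's z in rad. In form: [{"grip": .., "tx": .., "ty": .., "tz": .., "twist": ..}, ...]. A call has 1 to 10 rows; each row is the pose to reach, as a shift and turn from the pose commanded when the call began, along the tool's axes at that moment; what a row does not reach only later rows make up. A row lasts 1/10 s, in which the tool goes at most 50 mm and 8.59 degrees, less where a joint would pass 70% of its speed; a pose out of reach is approached as far as the arm can. A call with a gripper value outside its range is refused whole. The fingers move at their own pace and stop on an object; FORCE is the grip in N (left out, the last holds). Time passes only in rows, so rows that repeat a pose let the fingers close. It gives the time, the measured TCP pose, the force and the opening at its end, in the units of the state.
- manip.get_obs(): the state, without advancing time (a new reading comes with each control period).
- manip.get_image(name): name is "scene" or "top" or "wrist"; returns a dict with "image" (420x560x3 uint8, blue, green, red), "z_map" (420x560 float32, m along the optical axis (not along the pixel's ray), 0 where there is no reading), "intrinsics" (3x3 intrinsics, pixels), "position" and "orientation" of the camera in the world. Camera axes: x right, y up, looking along -z (the intrinsics and any distortion apply to the point x, -y, -z); pixel columns grow to the right and rows downward; lengths in m; the calibration is good to about 2 mm. A picture is of the moment at which its call begins.
- manip.close_job(): hands the job in, once; it reports no verdict.
The state is a dict: "time_s": time; "qpos": joint angles; "qvel": joint speeds; "effort": joint torques, N m; "eef_pos": TCP position; "eef_rot": TCP orientation; "force": force on the tool from outside, world axes, zero at the start; "torque": the same for the moment, N m; "grip_width": opening from 0.0 (shut) to 1.0 (fully open).
Only numpy, scipy, OpenCV 4.12 (cv2) and the standard library are available. Lean on these libraries where they do the work, as an engineer would, in place of code of your own. Each camera call takes 0.05 s, during which the arm holds its last target.

## Working session

There is one attempt and no reset: what is moved stays moved. The work goes in short steps, Python scripts to look and compute and a shell command to move; the robot and the scene stay as the last step left them, time stands still between calls to the robot, and variables do not carry over. Pictures are saved under pics/ and viewed, and the job is handed in when it is done.

```bash
mkdir -p pics
python3 - <<'E'
from workcell import manip
import cv2
o=manip.get_obs(); print({k:(v if not hasattr(v,'round') else v.round(4) if hasattr(v,'shape') else v) for k,v in o.items()})
for n in ["scene","top"]:
    d=manip.get_image(n); cv2.imwrite(f"pics/{n}0.png",d["image"]); print(n,d["position"],d["orientation"],d["intrinsics"],list(d))
E
```

```text
{'time_s': 0.0, 'qpos': array([-1.2606,  0.3005,  1.5216, -0.    ,  1.3207, -0.0666]), 'qvel': array([ 0.0001, -0.001 , -0.0006, -0.0003, -0.0007, -0.0022]), 'effort': array([ 2.00000e-03, -5.31806e+01, -3.52735e+01,  7.09000e-02,
        2.45000e-02, -1.00000e-04]), 'eef_pos': array([ 0.2023, -0.5112,  0.2159]), 'eef_rot': array([-6.000e-04,  9.823e-01,  1.873e-01, -1.000e-04]), 'force': array([-0.4682, -0.2653,  0.042 ]), 'torque': array([-0.0129, -0.0346,  0.039 ]), 'grip_width': 1.0007933492058367}
scene [0.14830593 0.92526265 0.5329814 ] [-0.18592988 -0.12207679  0.50992927  0.83096298] [[515.59316396   0.         285.00899663]
 [  0.         515.59316396 215.00843717]
 [  0.           0.           1.        ]] ['image', 'z_map', 'intrinsics', 'position', 'orientation']
top [0.40246607 0.09455093 0.96159638] [ 0.70529782  0.05712368 -0.05849202 -0.70418076] [[485.87235522   0.         277.8457908 ]
 [  0.         485.87235522 210.43532895]
 [  0.           0.           1.        ]] ['image', 'z_map', 'intrinsics', 'position', 'orientation']
```

View pics/scene0.png

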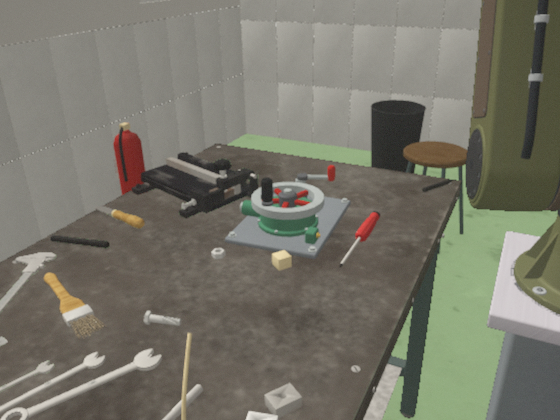

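View pics/top0.png

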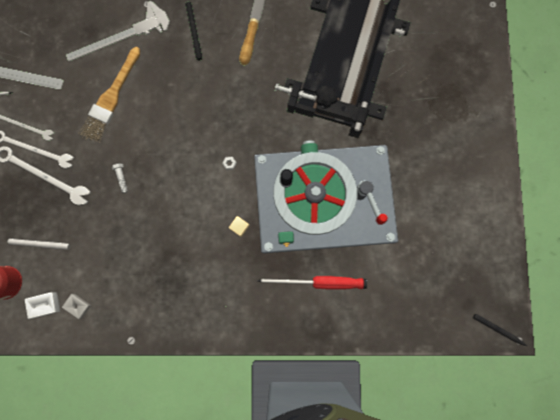

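```bash
cat > h.py <<'E'
from workcell import manip
import cv2, numpy as np
from scipy.spatial.transform import Rotation as R
def ray(d,u,v):
    K=d["intrinsics"]; p=np.array([(u-K[0,2])/K[0,0],(v-K[1,2])/K[1,1],1.])
    q=d["orientation"]; r=R.from_quat([q[1],q[2],q[3],q[0]])
    return np.array(d["position"]), r.apply([p[0],-p[1],-1.])
def onz(d,u,v,z):
    o,r=ray(d,u,v); return o+r*(z-o[2])/r[2]
def cloud(d):
    K=d["intrinsics"]; z=d["z_map"]; v,u=np.mgrid[:z.shape[0],:z.shape[1]]
    P=np.stack([(u-K[0,2])/K[0,0]*z,-(v-K[1,2])/K[1,1]*z,-z],-1)
    q=d["orientation"]; r=R.from_quat([q[1],q[2],q[3],q[0]])
    return r.apply(P.reshape(-1,3)).reshape(P.shape)+d["position"]
E
python3 - <<'E'
from h import *
d=manip.get_image("top"); im=d["image"]; C=cloud(d)
cv2.imwrite("pics/topz.png",cv2.resize(im[120:300,220:420],None,fx=4,fy=4)[:600,:800])
hsv=cv2.cvtColor(im,cv2.COLOR_BGR2HSV)
b=C
# knob
def blob(m,name,zr):
    n,l,s,c=cv2.connectedComponentsWithStats(m.astype(np.uint8))
    for i in range(1,n):
        if s[i,4]>12:
            P=C[l==i]; print(name,c[i].round(1),s[i,4],"z",P[:,2].round(3).min(),np.median(P[:,2]).round(3),P[:,2].max().round(3),"onz",onz(d,*c[i],zr).round(4), "cloud",np.median(P,0).round(4))
roi=np.zeros(im.shape[:2],bool); roi[130:300,200:420]=1
red=((hsv[...,0]<8)|(hsv[...,0]>172))&(hsv[...,1]>150)&(hsv[...,2]>70)
blob(red&roi&(C[...,2]>.085)&(C[...,2]<.13),"redhigh",.111)
blob(red&roi,"red",.07)
blob(roi&(C[...,2]>.12)&(C[...,2]<.15),"griptop",.132)
blob(roi&(C[...,2]>.05)&(C[...,2]<.08),"wheel",.076)
blob(roi&(C[...,2]>.08)&(C[...,2]<.096),"hub",.09)
blob(roi&(C[...,2]>.007)&(C[...,2]<.04),"low",.02)
E
```

```text
redhigh [381.6 218.5] 74 z 0.098 0.11 0.115 onz [ 0.5289 -0.0906  0.111 ] cloud [ 0.5293 -0.0912  0.1101]
red [302.9 175.5] 103 z 0.066 0.071 0.076 onz [0.6164 0.0459 0.07  ] cloud [0.6164 0.0458 0.0711]
red [327.7 176.3] 101 z 0.068 0.071 0.075 onz [ 0.615  -0.0008  0.07  ] cloud [ 0.615  -0.0011  0.071 ]
red [295.6 197.8] 113 z 0.066 0.071 0.962 onz [0.5736 0.0598 0.07  ] cloud [0.5732 0.0609 0.071 ]
red [333.7 199.8] 112 z 0.067 0.071 0.962 onz [ 0.57   -0.0112  0.07  ] cloud [ 0.5696 -0.0116  0.0712]
red [313.9 212.2] 102 z 0.066 0.071 0.075 onz [0.5466 0.0259 0.07  ] cloud [0.5466 0.0258 0.071 ]
red [381.6 218.5] 75 z 0.098 0.11 0.962 onz [ 0.5349 -0.0996  0.07  ] cloud [ 0.5291 -0.091   0.1101]
red [337.3 282.3] 587 z -0.001 0.025 0.962 onz [ 0.4177 -0.0153  0.07  ] cloud [ 0.4189 -0.0196  0.0254]
griptop [285.9 175.3] 146 z 0.12 0.131 0.136 onz [0.6019 0.079  0.132 ] cloud [0.6024 0.0788 0.1314]
wheel [357.3 130.9] 27 z 0.051 0.057 0.068 onz [ 0.7022 -0.0578  0.076 ] cloud [ 0.7076 -0.0613  0.057 ]
wheel [315.9 193.9] 4898 z 0.05 0.072 0.08 onz [0.58   0.0223 0.076 ] cloud [0.58   0.0217 0.0723]
hub [369.3 196.3] 300 z 0.081 0.088 0.095 onz [ 0.5729 -0.0741  0.09  ] cloud [ 0.5794 -0.0753  0.0878]
hub [285.9 185.1] 22 z 0.081 0.083 0.095 onz [0.5935 0.0783 0.09  ] cloud [0.5936 0.0779 0.0834]
hub [315.  191.8] 316 z 0.08 0.083 0.093 onz [0.5811 0.025  0.09  ] cloud [0.5821 0.0248 0.0834]
low [353.2 134.9] 45 z 0.016 0.027 0.039 onz [ 0.7127 -0.0589  0.02  ] cloud [ 0.7102 -0.0574  0.027 ]
low [329.3 203.2] 7331 z 0.007 0.012 0.04 onz [ 0.5726 -0.0084  0.02  ] cloud [ 0.5607 -0.0429  0.0124]
low [228.7 162.9] 103 z 0.007 0.012 0.016 onz [0.6539 0.1912 0.02  ] cloud [0.6553 0.1918 0.0123]
low [238.3 226.1] 225 z 0.007 0.024 0.029 onz [0.5268 0.17   0.02  ] cloud [0.5264 0.1701 0.0242]
low [328.2 282.3] 791 z 0.007 0.024 0.033 onz [ 0.4185 -0.004   0.02  ] cloud [ 0.419  -0.0088  0.0243]
```

View pics/topz.png

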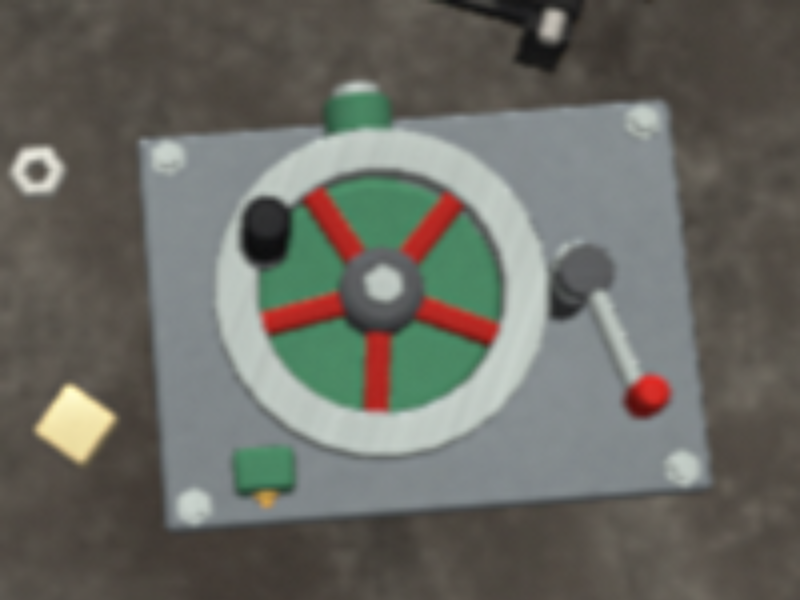

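Run:
```python
from h import *
d=manip.get_image("top"); im=d["image"]; C=cloud(d)
hsv=cv2.cvtColor(im,cv2.COLOR_BGR2HSV)
roi=np.zeros(im.shape[:2],bool); roi[140:240,265:365]=1
def fit(P):
    A=np.c_[2*P[:,:2],np.ones(len(P))]; s=np.linalg.lstsq(A,(P[:,:2]**2).sum(1),rcond=None)[0]
    return s[:2].round(4),np.sqrt(s[2]+s[0]**2+s[1]**2).round(4)
# rim outer: contour of bright grey
m=(roi&(hsv[...,1]<40)&(hsv[...,2]>150)).astype(np.uint8)
cs,_=cv2.findContours(m,cv2.RETR_EXTERNAL,cv2.CHAIN_APPROX_NONE); c=max(cs,key=len)[:,0]
P=np.array([onz(d,*p,.076) for p in c]); P0=P
for _ in range(4):
    cc,r=fit(P); e=abs(np.hypot(*(P0[:,:2]-cc).T)-r); P=P0[e<.003]
print("rim",cc,r,len(P),len(P0))
def top(lo,hi,z,box,name):
    m=(C[...,2]>lo)&(C[...,2]<hi); b=np.zeros_like(m); b[box[1]:box[3],box[0]:box[2]]=1; m&=b
    v,u=np.nonzero(m); 
    (cu,cv),r=cv2.minEnclosingCircle(np.c_[u,v].astype(np.float32))
    print(name,len(u),u.mean().round(1),v.mean().round(1),onz(d,u.mean(),v.mean(),z).round(4),"enc",(cu,cv,r),onz(d,cu,cv,z).round(4))
top(.1285,.136,.132,(265,150,305,200),"grip")
top(.106,.116,.111,(365,200,400,235),"knob")
top(.085,.1,.088,(352,175,378,200),"post")
print(C[175:202:2,356:378:2,2].round(3))
top(.086,.096,.09,(300,175,330,205),"hub")
V=C[0:140,270:420]; print("vise max z",V[...,2][V[...,2]<.5].max(), "near", [ (round(x,2),V[(abs(V[...,0]-x)<.02)][:,2].max().round(3)) for x in (.68,.7,.72,.74,.78,.82,.86)])
V=C[100:,200:560].reshape(-1,3); V=V[V[:,2]<.6];print(V[:,2].max())
g=cv2.inRange(im,np.array([60,60,60]),np.array([255,255,255]))
```

```text
rim [0.5843 0.0238] 0.077 234 234
grip 123 285.9 174.8 [0.6028 0.0791 0.132 ] enc (286.0, 175.0, 6.403224468231201) [0.6024 0.0788 0.132 ]
knob 70 382.2 218.1 [ 0.5296 -0.0917  0.111 ] enc (382.19232177734375, 218.1923065185547, 4.731015205383301) [ 0.5294 -0.0918  0.111 ]
post 177 366.4 188.8 [ 0.5872 -0.0697  0.088 ] enc (368.0, 190.0, 10.295730590820312) [ 0.5851 -0.0725  0.088 ]
[[0.012 0.013 0.011 0.013 0.014 0.014 0.01  0.013 0.013 0.012 0.011]
 [0.012 0.011 0.015 0.016 0.013 0.014 0.013 0.013 0.012 0.013 0.014]
 [0.013 0.011 0.013 0.017 0.011 0.014 0.013 0.013 0.014 0.011 0.012]
 [0.011 0.013 0.011 0.08  0.088 0.093 0.087 0.011 0.01  0.011 0.011]
 [0.013 0.013 0.077 0.088 0.087 0.087 0.088 0.091 0.014 0.014 0.012]
 [0.011 0.077 0.088 0.09  0.089 0.091 0.086 0.089 0.09  0.014 0.013]
 [0.011 0.076 0.089 0.089 0.086 0.09  0.084 0.088 0.086 0.012 0.014]
 [0.075 0.074 0.087 0.086 0.089 0.089 0.087 0.09  0.088 0.014 0.016]
 [0.076 0.066 0.084 0.089 0.086 0.088 0.088 0.088 0.013 0.01  0.012]
 [0.075 0.054 0.064 0.086 0.085 0.088 0.089 0.088 0.012 0.014 0.01 ]
 [0.077 0.046 0.057 0.057 0.055 0.082 0.087 0.09  0.016 0.012 0.01 ]
 [0.075 0.035 0.04  0.046 0.039 0.011 0.088 0.088 0.088 0.014 0.013]
 [0.015 0.023 0.023 0.017 0.012 0.013 0.086 0.087 0.09  0.012 0.014]
 [0.012 0.013 0.012 0.01  0.011 0.015 0.013 0.086 0.088 0.084 0.012]]
hub 70 315.1 190.8 [0.5829 0.0248 0.09  ] enc (316.6046447753906, 192.06976318359375, 6.605126857757568) [0.5806 0.0221 0.09  ]Traceback (most recent call last):
  File "<stdin>", line 25, in <module>
    return umr_maximum(a, axis, None, out, keepdims, initial, where)
ValueError: zero-size array to reduction operation maximum which has no identity
```

Run:
```python
from h import *
d=manip.get_image("top"); C=cloud(d).reshape(-1,3); C=C[(d["z_map"].ravel()>0)&(C[:,2]<.8)]
for x in np.arange(.64,.96,.04):
    m=(abs(C[:,0]-x)<.02)&(C[:,1]<.15)&(C[:,1]>-.3)
    print(round(x,2), C[m][:,2].max().round(3) if m.any() else None)
```

```text
0.64 0.082
0.68 0.077
0.72 0.123
0.76 0.127
0.8 0.069
0.84 0.063
0.88 0.063
0.92 0.063
```

```bash
python3 -m crank '[{"grip":0,"tx":2,"ty":-1.4,"tz":0,"twist":0.03},{"grip":60,"tx":5.5,"ty":-3.8,"tz":0,"twist":0.07},{"grip":120,"tx":9.2,"ty":-6.3,"tz":0,"twist":0.11},{"grip":120,"tx":12.9,"ty":-8.8,"tz":0,"twist":0.15},{"grip":120,"tx":16.6,"ty":-11.3,"tz":0,"twist":0.19},{"grip":120,"tx":20.3,"ty":-13.8,"tz":0,"twist":0.23},{"grip":120,"tx":24,"ty":-16.4,"tz":0,"twist":0.27},{"grip":120,"tx":27.7,"ty":-18.9,"tz":0,"twist":0.31},{"grip":120,"tx":31.4,"ty":-21.4,"tz":0,"twist":0.35},{"grip":120,"tx":34.5,"ty":-23.5,"tz":0,"twist":0.377}]' 50
```

```text
time_s: 1.25
eef_pos: [0.4376, -0.164, 0.2166]
eef_rot: [0.0, 1.0, -0.001, 0.0]
force: [0.7, -0.6, -1.0]
grip_width: 0.527
```

```bash
python3 -m crank '[{"grip":120,"tx":2.2,"ty":-3.3,"tz":0,"twist":0},{"grip":120,"tx":4.8,"ty":-7.1,"tz":0,"twist":0},{"grip":120,"tx":7.4,"ty":-10.9,"tz":0,"twist":0},{"grip":120,"tx":10,"ty":-14.7,"tz":0,"twist":0},{"grip":120,"tx":12.6,"ty":-18.5,"tz":0,"twist":0},{"grip":120,"tx":14.8,"ty":-21.8,"tz":0,"twist":0},{"grip":120,"tx":16.1,"ty":-23.8,"tz":0,"twist":0},{"grip":120,"tx":16.6,"ty":-24.5,"tz":1,"twist":0},{"grip":120,"tx":16.6,"ty":-24.5,"tz":3,"twist":0},{"grip":120,"tx":16.6,"ty":-24.5,"tz":5,"twist":0}]'
python3 - <<'E'
from h import *
for n in ["wrist","scene"]:
    d=manip.get_image(n); cv2.imwrite(f"pics/{n}1.png",d["image"])
print(manip.get_obs()["eef_pos"])
E
```

```text
time_s: 2.25
eef_pos: [0.6023, 0.0785, 0.1651]
eef_rot: [0.0, 1.0, -0.0, -0.0]
force: [-0.0, 0.0, -0.3]
grip_width: 0.531
[0.60117266 0.07811552 0.16318805]
```

View pics/wrist1.png

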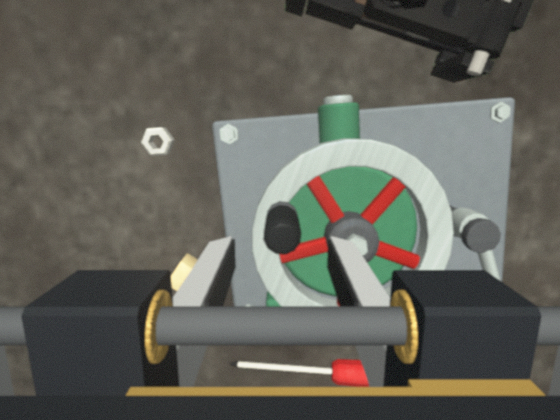

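View pics/scene1.png

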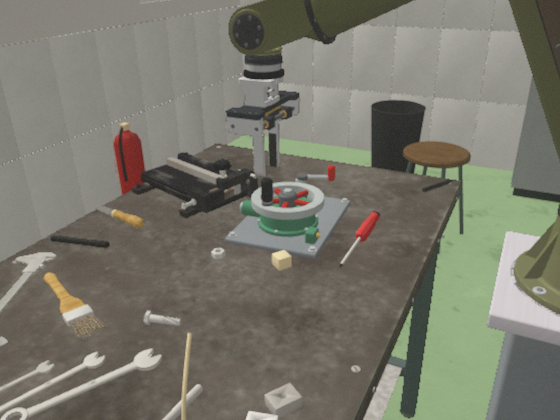

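```bash
python3 -m crank '[{"grip":120,"tx":0,"ty":0,"tz":2,"twist":0},{"grip":120,"tx":0,"ty":0,"tz":4,"twist":0},{"grip":120,"tx":0,"ty":0,"tz":5.5,"twist":0},{"grip":120,"tx":0,"ty":0,"tz":6.2,"twist":0},{"grip":150,"tx":0,"ty":0,"tz":6.2,"twist":0},{"grip":180,"tx":0,"ty":0,"tz":6.2,"twist":0},{"grip":255,"tx":0,"ty":0,"tz":6.2,"twist":0},{"grip":255,"tx":0,"ty":0,"tz":6.2,"twist":0},{"grip":255,"tx":0,"ty":0,"tz":6.2,"twist":0},{"grip":255,"tx":0,"ty":0,"tz":6.2,"twist":0}]' 50; python3 -c "
from h import *
o=manip.get_obs(); print(o['force'],o['torque'],o['eef_pos'])"
```

```text
time_s: 3.35
eef_pos: [0.603, 0.0783, 0.1053]
eef_rot: [0.001, 1.0, -0.0, 0.0]
force: [-1.2, -5.9, 3.7]
grip_width: 0.246
[-1.22713761 -5.93226909  3.68643804] [-0.85678731  0.31807672  0.01687143] [0.60303078 0.07833431 0.10534989]
```

```bash
cat > plan.py <<'E'
import numpy as np,sys
# args: commanded x y (m), cw degrees travelled at start, n rows, step deg
cx,cy,r,p0=.584,.0238,.058,70.7
x,y,a,n,s=map(float,sys.argv[1:6])
for k in range(1,int(n)+1):
    f=np.radians(p0-a-k*s); X=cx+r*np.cos(f);Y=cy+r*np.sin(f)
    print(round(a+k*s,1),"tx",round((X-x)*100,2),"ty",round(-(Y-y)*100,2))
E
cat > st.py <<'E'
from h import *
o=manip.get_obs(); c=np.array([.584,.0238]); v=o['eef_pos'][:2]-c; r=np.hypot(*v); u=v/r; t=np.array([u[1],-u[0]])
F=o['force'][:2]
print('t',round(o['time_s'],2),'turn',round((70.7-np.degrees(np.arctan2(v[1],v[0])))%360,2),'r',r.round(4),'Ftan(cw)',(F@t).round(2),'Frad',(F@u).round(2),'F',o['force'].round(1),'z',o['eef_pos'][2].round(4),'w',o['grip_width'])
E
python3 st.py; python3 plan.py .6027 .0793 0 10 3
```

```text
t 3.35 turn 359.94 r 0.0578 Ftan(cw) 0.8 Frad -6.01 F [-1.2 -5.9  3.7] z 0.1053 w 0.24623312234304914
3.0 tx 0.33 ty 0.18
6.0 tx 0.61 ty 0.31
9.0 tx 0.88 ty 0.44
12.0 tx 1.14 ty 0.59
15.0 tx 1.4 ty 0.76
18.0 tx 1.64 ty 0.94
21.0 tx 1.88 ty 1.13
24.0 tx 2.11 ty 1.33
27.0 tx 2.32 ty 1.54
30.0 tx 2.53 ty 1.77
```

```bash
python3 -m crank '[{"grip":255,"tx":0.3,"ty":0.16,"tz":0,"twist":0},{"grip":255,"tx":0.6,"ty":0.3,"tz":0,"twist":0},{"grip":255,"tx":0.88,"ty":0.44,"tz":0,"twist":0},{"grip":255,"tx":1.14,"ty":0.59,"tz":0,"twist":0},{"grip":255,"tx":1.4,"ty":0.76,"tz":0,"twist":0}]'; python3 st.py; python3 plan.py .6167 .0717 15 5 3
```

```text
time_s: 3.85
eef_pos: [0.6165, 0.0713, 0.1053]
eef_rot: [0.0, 1.0, -0.0, -0.0]
force: [-6.4, -1.4, 5.6]
grip_width: 0.248
t 3.85 turn 15.1 r 0.0575 Ftan(cw) -4.5 Frad -4.8 F [-6.4 -1.4  5.6] z 0.1053 w 0.2475301292026159
18.0 tx 0.24 ty 0.18
21.0 tx 0.48 ty 0.37
24.0 tx 0.71 ty 0.57
27.0 tx 0.92 ty 0.78
30.0 tx 1.13 ty 1.01
```

```bash
sed -i 's/,.058,70.7/,.0575,70.7/' plan.py; python3 -m crank '[{"grip":255,"tx":0.23,"ty":0.2,"tz":0,"twist":0},{"grip":255,"tx":0.46,"ty":0.39,"tz":0,"twist":0},{"grip":255,"tx":0.69,"ty":0.59,"tz":0,"twist":0},{"grip":255,"tx":0.9,"ty":0.8,"tz":0,"twist":0},{"grip":255,"tx":1.1,"ty":1.03,"tz":0,"twist":0}]'; python3 st.py; python3 plan.py .6277 .0614 30 10 3
```

```text
time_s: 4.35
eef_pos: [0.6275, 0.0612, 0.1053]
eef_rot: [-0.0, 1.0, -0.0, -0.0]
force: [-6.2, -0.4, 5.6]
grip_width: 0.247
t 4.35 turn 30.02 r 0.0573 Ftan(cw) -3.7 Frad -4.95 F [-6.2 -0.4  5.6] z 0.1053 w 0.24722269453457074
33.0 tx 0.18 ty 0.24
36.0 tx 0.36 ty 0.49
39.0 tx 0.52 ty 0.74
42.0 tx 0.67 ty 1.0
45.0 tx 0.81 ty 1.27
48.0 tx 0.93 ty 1.54
51.0 tx 1.04 ty 1.82
54.0 tx 1.14 ty 2.11
57.0 tx 1.22 ty 2.4
60.0 tx 1.28 ty 2.69
```

```bash
python3 -m crank '[{"grip":255,"tx":0.18,"ty":0.24,"tz":0,"twist":0},{"grip":255,"tx":0.36,"ty":0.49,"tz":0,"twist":0},{"grip":255,"tx":0.52,"ty":0.74,"tz":0,"twist":0},{"grip":255,"tx":0.67,"ty":1,"tz":0,"twist":0},{"grip":255,"tx":0.81,"ty":1.27,"tz":0,"twist":0}]'; python3 st.py; python3 plan.py .6358 .0487 45 5 3
```

```text
time_s: 4.85
eef_pos: [0.6355, 0.0487, 0.1053]
eef_rot: [-0.0, 1.0, 0.0, -0.0]
force: [-7.1, 0.8, 5.6]
grip_width: 0.246
t 4.85 turn 44.93 r 0.0572 Ftan(cw) -3.8 Frad -6.0 F [-7.1  0.8  5.6] z 0.1053 w 0.24627537802581073
48.0 tx 0.12 ty 0.27
51.0 tx 0.23 ty 0.55
54.0 tx 0.33 ty 0.84
57.0 tx 0.41 ty 1.13
60.0 tx 0.47 ty 1.42
```

```bash
python3 -m crank '[{"grip":255,"tx":0.12,"ty":0.27,"tz":0,"twist":0},{"grip":255,"tx":0.23,"ty":0.55,"tz":0,"twist":0},{"grip":255,"tx":0.33,"ty":0.84,"tz":0,"twist":0},{"grip":255,"tx":0.41,"ty":1.13,"tz":0,"twist":0},{"grip":255,"tx":0.47,"ty":1.42,"tz":0,"twist":0}]'; python3 st.py; python3 plan.py .6405 .0345 60 10 3
```

```text
time_s: 5.35
eef_pos: [0.6402, 0.0347, 0.1053]
eef_rot: [-0.0, 1.0, 0.0, -0.0]
force: [-6.2, 4.1, 5.9]
grip_width: 0.248
t 5.35 turn 59.75 r 0.0572 Ftan(cw) -5.18 Frad -5.35 F [-6.2  4.1  5.9] z 0.1053 w 0.24789475282894724
63.0 tx 0.05 ty 0.3
66.0 tx 0.08 ty 0.6
69.0 tx 0.1 ty 0.9
72.0 tx 0.1 ty 1.2
75.0 tx 0.08 ty 1.5
78.0 tx 0.05 ty 1.8
81.0 tx 0.01 ty 2.1
84.0 tx -0.05 ty 2.39
87.0 tx -0.13 ty 2.68
90.0 tx -0.22 ty 2.97
```

```bash
python3 -m crank '[{"grip":255,"tx":0.05,"ty":0.3,"tz":0,"twist":0},{"grip":255,"tx":0.08,"ty":0.6,"tz":0,"twist":0},{"grip":255,"tx":0.1,"ty":0.9,"tz":0,"twist":0},{"grip":255,"tx":0.1,"ty":1.2,"tz":0,"twist":0},{"grip":255,"tx":0.08,"ty":1.5,"tz":0,"twist":0}]'; python3 st.py; python3 plan.py .6413 .0195 75 5 3
```

```text
time_s: 5.85
eef_pos: [0.641, 0.0199, 0.1053]
eef_rot: [-0.001, 1.0, 0.0, -0.0]
force: [-6.3, 5.3, 5.7]
grip_width: 0.248
t 5.85 turn 74.58 r 0.0572 Ftan(cw) -4.85 Frad -6.65 F [-6.3  5.3  5.7] z 0.1053 w 0.24752615299131395
78.0 tx -0.03 ty 0.3
81.0 tx -0.07 ty 0.6
84.0 tx -0.13 ty 0.89
87.0 tx -0.21 ty 1.18
90.0 tx -0.3 ty 1.47
```

```bash
python3 -m crank '[{"grip":255,"tx":-0.03,"ty":0.3,"tz":0,"twist":0},{"grip":255,"tx":-0.07,"ty":0.6,"tz":0,"twist":0},{"grip":255,"tx":-0.13,"ty":0.89,"tz":0,"twist":0},{"grip":255,"tx":-0.21,"ty":1.18,"tz":0,"twist":0},{"grip":255,"tx":-0.3,"ty":1.47,"tz":0,"twist":0}]'; python3 st.py; python3 plan.py .6383 .0048 90 5 3
```

```text
time_s: 6.35
eef_pos: [0.6382, 0.0054, 0.1054]
eef_rot: [-0.001, 1.0, 0.0, 0.0]
force: [-4.2, 5.7, 5.6]
grip_width: 0.241
t 6.35 turn 89.44 r 0.0572 Ftan(cw) -4.07 Frad -5.82 F [-4.2  5.7  5.6] z 0.1054 w 0.2412491163587484
93.0 tx -0.11 ty 0.28
96.0 tx -0.23 ty 0.56
99.0 tx -0.37 ty 0.83
102.0 tx -0.52 ty 1.09
105.0 tx -0.68 ty 1.34
```

```bash
sed -i 's/,.0575,70.7/,.057,70.7/' plan.py; python3 -m crank '[{"grip":255,"tx":-0.12,"ty":0.28,"tz":0,"twist":0},{"grip":255,"tx":-0.25,"ty":0.56,"tz":0,"twist":0},{"grip":255,"tx":-0.4,"ty":0.82,"tz":0,"twist":0},{"grip":255,"tx":-0.55,"ty":1.07,"tz":0,"twist":0},{"grip":255,"tx":-0.71,"ty":1.31,"tz":0,"twist":0}]'; python3 st.py; python3 plan.py .6312 -.0083 105 5 3
```

```text
time_s: 6.85
eef_pos: [0.6316, -0.0079, 0.1054]
eef_rot: [-0.001, 1.0, 0.0, 0.001]
force: [0.3, 4.7, 2.6]
grip_width: 0.25
t 6.85 turn 104.31 r 0.0572 Ftan(cw) -4.08 Frad -2.37 F [0.3 4.7 2.6] z 0.1054 w 0.2499649773271225
108.0 tx -0.19 ty 0.24
111.0 tx -0.37 ty 0.48
114.0 tx -0.57 ty 0.7
117.0 tx -0.78 ty 0.91
120.0 tx -1.0 ty 1.11
```

```bash
python3 -m crank '[{"grip":255,"tx":-0.19,"ty":0.24,"tz":0,"twist":0},{"grip":255,"tx":-0.37,"ty":0.48,"tz":0,"twist":0},{"grip":255,"tx":-0.57,"ty":0.7,"tz":0,"twist":0},{"grip":255,"tx":-0.78,"ty":0.91,"tz":0,"twist":0},{"grip":255,"tx":-1,"ty":1.11,"tz":0,"twist":0}]'; python3 st.py; python3 plan.py .6212 -.0194 120 5 3
```

```text
time_s: 7.35
eef_pos: [0.6217, -0.0195, 0.1053]
eef_rot: [-0.0, 1.0, -0.0, 0.001]
force: [1.4, 4.0, 5.1]
grip_width: 0.243
t 7.35 turn 119.7 r 0.0574 Ftan(cw) -3.66 Frad -2.1 F [1.4 4.  5.1] z 0.1053 w 0.2434080566671532
123.0 tx -0.23 ty 0.19
126.0 tx -0.48 ty 0.37
129.0 tx -0.72 ty 0.53
132.0 tx -0.98 ty 0.68
135.0 tx -1.25 ty 0.82
```

```bash
python3 -m crank '[{"grip":255,"tx":-0.23,"ty":0.19,"tz":0,"twist":0},{"grip":255,"tx":-0.46,"ty":0.38,"tz":0,"twist":0},{"grip":255,"tx":-0.71,"ty":0.55,"tz":0,"twist":0},{"grip":255,"tx":-0.96,"ty":0.7,"tz":0,"twist":0},{"grip":255,"tx":-1.22,"ty":0.85,"tz":0,"twist":0}]'; python3 st.py; python3 plan.py .609 -.0279 135 5 3
```

```text
time_s: 7.85
eef_pos: [0.6095, -0.028, 0.1054]
eef_rot: [-0.0, 1.0, -0.0, 0.001]
force: [1.7, 5.6, 4.3]
grip_width: 0.246
t 7.85 turn 134.45 r 0.0578 Ftan(cw) -4.03 Frad -4.25 F [1.7 5.6 4.3] z 0.1054 w 0.24639504457939612
138.0 tx -0.3 ty 0.09
141.0 tx -0.58 ty 0.2
144.0 tx -0.86 ty 0.29
147.0 tx -1.15 ty 0.37
150.0 tx -1.44 ty 0.43
```

```bash
python3 -m crank '[{"grip":255,"tx":-0.29,"ty":0.1,"tz":0,"twist":0},{"grip":255,"tx":-0.58,"ty":0.2,"tz":0,"twist":0},{"grip":255,"tx":-0.86,"ty":0.29,"tz":0,"twist":0},{"grip":255,"tx":-1.15,"ty":0.37,"tz":0,"twist":0},{"grip":255,"tx":-1.44,"ty":0.43,"tz":0,"twist":0}]'; python3 st.py; python3 plan.py .5946 -.0322 150 5 3
```

```text
time_s: 8.35
eef_pos: [0.5953, -0.033, 0.1054]
eef_rot: [0.0, 1.0, -0.0, 0.001]
force: [4.5, 1.5, 5.6]
grip_width: 0.244
t 8.35 turn 149.45 r 0.0579 Ftan(cw) -4.69 Frad -0.56 F [4.5 1.5 5.6] z 0.1054 w 0.24439339276643515
153.0 tx -0.3 ty 0.05
156.0 tx -0.59 ty 0.08
159.0 tx -0.89 ty 0.1
162.0 tx -1.19 ty 0.1
165.0 tx -1.49 ty 0.08
```

```bash
python3 -m crank '[{"grip":255,"tx":-0.29,"ty":0.05,"tz":0,"twist":0},{"grip":255,"tx":-0.59,"ty":0.08,"tz":0,"twist":0},{"grip":255,"tx":-0.88,"ty":0.1,"tz":0,"twist":0},{"grip":255,"tx":-1.18,"ty":0.1,"tz":0,"twist":0},{"grip":255,"tx":-1.48,"ty":0.08,"tz":0,"twist":0}]'; python3 st.py; python3 plan.py .5798 -.033 165 5 3
```

```text
time_s: 8.85
eef_pos: [0.5808, -0.0342, 0.1054]
eef_rot: [0.001, 1.0, -0.0, 0.002]
force: [7.5, -2.1, 3.9]
grip_width: 0.244
t 8.85 turn 163.88 r 0.0581 Ftan(cw) -7.62 Frad 1.69 F [ 7.5 -2.1  3.9] z 0.1054 w 0.2442079768893374
168.0 tx -0.3 ty -0.03
171.0 tx -0.6 ty -0.07
174.0 tx -0.89 ty -0.13
177.0 tx -1.18 ty -0.21
180.0 tx -1.46 ty -0.3
```

```bash
sed -i 's/,.057,70.7/,.0575,70.7/' plan.py; python3 plan.py .5798 -.033 165 5 3; python3 -m crank '[{"grip":255,"tx":-0.3,"ty":-0.01,"tz":0,"twist":0},{"grip":255,"tx":-0.6,"ty":-0.04,"tz":0,"twist":0},{"grip":255,"tx":-0.9,"ty":-0.09,"tz":0,"twist":0},{"grip":255,"tx":-1.2,"ty":-0.16,"tz":0,"twist":0},{"grip":255,"tx":-1.48,"ty":-0.25,"tz":0,"twist":0}]'; python3 st.py; python3 plan.py .565 -.0305 180 5 3
```

```text
168.0 tx -0.31 ty 0.02
171.0 tx -0.61 ty -0.02
174.0 tx -0.9 ty -0.08
177.0 tx -1.19 ty -0.16
180.0 tx -1.48 ty -0.25
time_s: 9.35
eef_pos: [0.5669, -0.032, 0.1055]
eef_rot: [0.001, 1.0, -0.0, 0.003]
force: [15.4, -5.3, -0.1]
grip_width: 0.247
t 9.35 turn 177.76 r 0.0583 Ftan(cw) -16.3 Frad 0.53 F [15.4 -5.3 -0.1] z 0.1055 w 0.2470996030837023
183.0 tx -0.28 ty -0.11
186.0 tx -0.56 ty -0.23
189.0 tx -0.83 ty -0.37
192.0 tx -1.09 ty -0.52
195.0 tx -1.34 ty -0.68
```

```bash
python3 -m crank '[{"grip":255,"tx":-0.28,"ty":-0.11,"tz":0,"twist":0},{"grip":255,"tx":-0.56,"ty":-0.23,"tz":0,"twist":0},{"grip":255,"tx":-0.83,"ty":-0.37,"tz":0,"twist":0},{"grip":255,"tx":-1.09,"ty":-0.52,"tz":0,"twist":0}]'; python3 st.py; python3 plan.py .5541 -.0253 192 5 2
```

```text
time_s: 9.75
eef_pos: [0.5563, -0.0277, 0.1055]
eef_rot: [0.002, 1.0, -0.0, 0.003]
force: [14.9, -13.0, -2.9]
grip_width: 0.246
t 9.75 turn 188.99 r 0.0585 Ftan(cw) -19.28 Frad 4.34 F [ 14.9 -13.   -2.9] z 0.1055 w 0.2462619662322347
194.0 tx -0.17 ty -0.1
196.0 tx -0.33 ty -0.22
198.0 tx -0.49 ty -0.34
200.0 tx -0.65 ty -0.46
202.0 tx -0.81 ty -0.59
```

```bash
python3 -m crank '[{"grip":255,"tx":-0.17,"ty":-0.1,"tz":0,"twist":0},{"grip":255,"tx":-0.34,"ty":-0.21,"tz":0,"twist":0},{"grip":255,"tx":-0.5,"ty":-0.33,"tz":0,"twist":0},{"grip":255,"tx":-0.66,"ty":-0.45,"tz":0,"twist":0},{"grip":255,"tx":-0.82,"ty":-0.58,"tz":0,"twist":0}]'; python3 st.py; python3 plan.py .5459 -.0195 202 5 2
```

```text
time_s: 10.25
eef_pos: [0.5475, -0.0221, 0.1054]
eef_rot: [0.002, 1.0, -0.0, 0.002]
force: [9.5, -13.2, 1.7]
grip_width: 0.248
t 10.25 turn 199.18 r 0.0586 Ftan(cw) -15.63 Frad 4.46 F [  9.5 -13.2   1.7] z 0.1054 w 0.24774912562778453
204.0 tx -0.13 ty -0.15
206.0 tx -0.28 ty -0.29
208.0 tx -0.42 ty -0.43
210.0 tx -0.55 ty -0.58
212.0 tx -0.68 ty -0.73
```

```bash
python3 -m crank '[{"grip":255,"tx":-0.14,"ty":-0.14,"tz":0,"twist":0},{"grip":255,"tx":-0.29,"ty":-0.28,"tz":0,"twist":0},{"grip":255,"tx":-0.43,"ty":-0.42,"tz":0,"twist":0},{"grip":255,"tx":-0.57,"ty":-0.56,"tz":0,"twist":0}]'; python3 st.py; python3 plan.py .5402 -.0139 210 5 2
```

```text
time_s: 10.65
eef_pos: [0.541, -0.0164, 0.1054]
eef_rot: [0.002, 1.0, -0.0, 0.001]
force: [4.6, -12.2, 5.3]
grip_width: 0.243
t 10.65 turn 207.64 r 0.0588 Ftan(cw) -12.06 Frad 4.95 F [  4.6 -12.2   5.3] z 0.1054 w 0.24340172815571479
212.0 tx -0.11 ty -0.17
214.0 tx -0.23 ty -0.33
216.0 tx -0.35 ty -0.5
218.0 tx -0.46 ty -0.66
220.0 tx -0.56 ty -0.83
```

```bash
python3 -m crank '[{"grip":255,"tx":-0.13,"ty":-0.16,"tz":0,"twist":0},{"grip":255,"tx":-0.26,"ty":-0.31,"tz":0,"twist":0},{"grip":255,"tx":-0.37,"ty":-0.47,"tz":0,"twist":0}]'; python3 st.py; python3 plan.py .5365 -.0092 216 5 2
```

```text
time_s: 10.95
eef_pos: [0.5369, -0.0115, 0.1053]
eef_rot: [0.002, 1.0, -0.0, 0.001]
force: [-0.3, -13.0, 7.3]
grip_width: 0.246
t 10.95 turn 213.8 r 0.0588 Ftan(cw) -10.22 Frad 8.06 F [ -0.3 -13.    7.3] z 0.1053 w 0.24607995143491834
218.0 tx -0.09 ty -0.19
220.0 tx -0.19 ty -0.36
222.0 tx -0.29 ty -0.54
224.0 tx -0.39 ty -0.72
226.0 tx -0.47 ty -0.9
```

```bash
sed -i 's/,.0575,70.7/,.058,70.7/' plan.py; python3 plan.py .5365 -.0092 216 5 2; python3 -m crank '[{"grip":255,"tx":-0.12,"ty":-0.17,"tz":0,"twist":0},{"grip":255,"tx":-0.23,"ty":-0.34,"tz":0,"twist":0},{"grip":255,"tx":-0.33,"ty":-0.52,"tz":0,"twist":0}]'; python3 st.py; python3 plan.py .5332 -.004 222 5 2
```

```text
218.0 tx -0.13 ty -0.17
220.0 tx -0.24 ty -0.34
222.0 tx -0.34 ty -0.51
224.0 tx -0.43 ty -0.69
226.0 tx -0.52 ty -0.88
time_s: 11.25
eef_pos: [0.5333, -0.0061, 0.1053]
eef_rot: [0.002, 1.0, -0.0, 0.0]
force: [-3.9, -10.9, 10.5]
grip_width: 0.249
t 11.25 turn 220.17 r 0.0589 Ftan(cw) -7.36 Frad 8.89 F [ -3.9 -10.9  10.5] z 0.1053 w 0.24858937099604347
224.0 tx -0.1 ty -0.17
226.0 tx -0.19 ty -0.36
228.0 tx -0.27 ty -0.54
230.0 tx -0.35 ty -0.73
232.0 tx -0.41 ty -0.92
```

```bash
sed -i 's/,.058,70.7/,.0585,70.7/' plan.py; python3 plan.py .5332 -.004 222 5 2; python3 -m crank '[{"grip":255,"tx":-0.12,"ty":-0.17,"tz":0,"twist":0},{"grip":255,"tx":-0.22,"ty":-0.35,"tz":0,"twist":0},{"grip":255,"tx":-0.31,"ty":-0.53,"tz":0,"twist":0}]'; python3 st.py; python3 plan.py .5301 .0013 228 5 2
```

```text
224.0 tx -0.15 ty -0.15
226.0 tx -0.23 ty -0.34
228.0 tx -0.32 ty -0.52
230.0 tx -0.39 ty -0.71
232.0 tx -0.46 ty -0.9
time_s: 11.55
eef_pos: [0.5299, -0.0001, 0.1052]
eef_rot: [0.001, 1.0, -0.0, 0.0]
force: [-4.5, -4.0, 10.8]
grip_width: 0.242
t 11.55 turn 226.86 r 0.0591 Ftan(cw) -1.86 Frad 5.78 F [-4.5 -4.  10.8] z 0.1052 w 0.2421288009458711
230.0 tx -0.08 ty -0.18
232.0 tx -0.15 ty -0.37
234.0 tx -0.21 ty -0.57
236.0 tx -0.27 ty -0.77
238.0 tx -0.32 ty -0.96
```

```bash
python3 -m crank '[{"grip":255,"tx":-0.08,"ty":-0.19,"tz":0,"twist":0},{"grip":255,"tx":-0.15,"ty":-0.38,"tz":0,"twist":0},{"grip":255,"tx":-0.21,"ty":-0.57,"tz":0,"twist":0}]'; python3 st.py; python3 plan.py .528 .007 234 5 2
```

```text
time_s: 11.85
eef_pos: [0.5276, 0.0062, 0.1052]
eef_rot: [0.0, 1.0, -0.0, -0.0]
force: [-6.5, -0.3, 12.4]
grip_width: 0.248
t 11.85 turn 233.33 r 0.0591 Ftan(cw) 1.69 Frad 6.29 F [-6.5 -0.3 12.4] z 0.1052 w 0.24776527931547024
236.0 tx -0.06 ty -0.2
238.0 tx -0.11 ty -0.39
240.0 tx -0.15 ty -0.59
242.0 tx -0.18 ty -0.8
244.0 tx -0.21 ty -1.0
```

```bash
python3 -m crank '[{"grip":255,"tx":-0.06,"ty":-0.2,"tz":0,"twist":0},{"grip":255,"tx":-0.11,"ty":-0.39,"tz":0,"twist":0},{"grip":255,"tx":-0.15,"ty":-0.59,"tz":0,"twist":0}]'; python3 st.py; python3 plan.py .5265 .0129 240 5 2
```

```text
time_s: 12.15
eef_pos: [0.526, 0.0125, 0.1052]
eef_rot: [0.0, 1.0, -0.0, -0.0]
force: [-7.5, 3.0, 13.1]
grip_width: 0.249
t 12.15 turn 239.65 r 0.0591 Ftan(cw) 4.43 Frad 6.78 F [-7.5  3.  13.1] z 0.1052 w 0.24894636653296306
242.0 tx -0.03 ty -0.21
244.0 tx -0.06 ty -0.41
246.0 tx -0.08 ty -0.61
248.0 tx -0.09 ty -0.81
250.0 tx -0.1 ty -1.02
```

```bash
python3 -m crank '[{"grip":255,"tx":-0.03,"ty":-0.2,"tz":-0.02,"twist":0},{"grip":255,"tx":-0.05,"ty":-0.4,"tz":-0.04,"twist":0},{"grip":255,"tx":-0.07,"ty":-0.6,"tz":-0.06,"twist":0}]'; python3 st.py; python3 plan.py .5258 .0189 246 5 2
```

```text
time_s: 12.45
eef_pos: [0.5251, 0.0187, 0.1053]
eef_rot: [-0.0, 1.0, -0.0, -0.001]
force: [-4.3, 4.2, 6.3]
grip_width: 0.246
t 12.45 turn 245.72 r 0.0591 Ftan(cw) 4.6 Frad 3.93 F [-4.3  4.2  6.3] z 0.1053 w 0.2455739307935297
248.0 tx -0.02 ty -0.21
250.0 tx -0.03 ty -0.42
252.0 tx -0.03 ty -0.62
254.0 tx -0.02 ty -0.83
256.0 tx -0.0 ty -1.03
```

```bash
python3 -m crank '[{"grip":255,"tx":-0.01,"ty":-0.2,"tz":-0.02,"twist":0},{"grip":255,"tx":-0.01,"ty":-0.41,"tz":-0.04,"twist":0},{"grip":255,"tx":0,"ty":-0.61,"tz":-0.04,"twist":0}]'; python3 st.py; python3 plan.py .5258 .025 252 5 2
```

```text
time_s: 12.75
eef_pos: [0.525, 0.0248, 0.1053]
eef_rot: [-0.0, 1.0, -0.0, -0.001]
force: [-5.2, 3.4, 4.7]
grip_width: 0.245
t 12.75 turn 251.67 r 0.059 Ftan(cw) 3.27 Frad 5.25 F [-5.2  3.4  4.7] z 0.1053 w 0.24470432222851204
254.0 tx -0.02 ty -0.22
256.0 tx -0.0 ty -0.42
258.0 tx 0.02 ty -0.62
260.0 tx 0.05 ty -0.83
262.0 tx 0.08 ty -1.03
```

```bash
python3 -m crank '[{"grip":255,"tx":0,"ty":-0.21,"tz":0,"twist":0},{"grip":255,"tx":0.01,"ty":-0.41,"tz":0,"twist":0},{"grip":255,"tx":0.03,"ty":-0.62,"tz":0,"twist":0}]'; python3 st.py; python3 plan.py .5261 .0312 258 5 2
```

```text
time_s: 13.05
eef_pos: [0.5255, 0.0309, 0.1054]
eef_rot: [0.0, 1.0, -0.0, -0.001]
force: [-4.7, 3.4, 4.8]
grip_width: 0.244
t 13.05 turn 257.64 r 0.0589 Ftan(cw) 2.84 Frad 5.09 F [-4.7  3.4  4.8] z 0.1054 w 0.24361223220017722
260.0 tx 0.02 ty -0.21
262.0 tx 0.05 ty -0.41
264.0 tx 0.1 ty -0.61
266.0 tx 0.15 ty -0.8
268.0 tx 0.2 ty -1.0
```

```bash
python3 -m crank '[{"grip":255,"tx":0.02,"ty":-0.2,"tz":0,"twist":0},{"grip":255,"tx":0.05,"ty":-0.41,"tz":0,"twist":0},{"grip":255,"tx":0.09,"ty":-0.61,"tz":0,"twist":0}]'; python3 st.py; python3 plan.py .527 .0373 264 5 2
```

```text
time_s: 13.35
eef_pos: [0.5266, 0.037, 0.1053]
eef_rot: [0.0, 1.0, -0.0, -0.001]
force: [-5.1, 1.5, 4.3]
grip_width: 0.246
t 13.35 turn 263.69 r 0.0589 Ftan(cw) 0.28 Frad 5.29 F [-5.1  1.5  4.3] z 0.1053 w 0.2463136241941585
266.0 tx 0.06 ty -0.19
268.0 tx 0.11 ty -0.39
270.0 tx 0.18 ty -0.58
272.0 tx 0.25 ty -0.78
274.0 tx 0.33 ty -0.96
```

```bash
python3 -m crank '[{"grip":255,"tx":0.06,"ty":-0.2,"tz":0,"twist":0},{"grip":255,"tx":0.12,"ty":-0.4,"tz":0,"twist":0},{"grip":255,"tx":0.18,"ty":-0.59,"tz":0,"twist":0}]'; python3 st.py; python3 plan.py .5288 .0432 270 5 2
```

```text
time_s: 13.65
eef_pos: [0.5283, 0.0428, 0.1054]
eef_rot: [0.0, 1.0, -0.0, -0.001]
force: [-6.6, 1.2, 4.5]
grip_width: 0.251
t 13.65 turn 269.51 r 0.0588 Ftan(cw) -0.97 Frad 6.66 F [-6.6  1.2  4.5] z 0.1054 w 0.25094280287348414
272.0 tx 0.07 ty -0.19
274.0 tx 0.15 ty -0.37
276.0 tx 0.23 ty -0.56
278.0 tx 0.32 ty -0.74
280.0 tx 0.42 ty -0.92
```

```bash
python3 -m crank '[{"grip":255,"tx":0.08,"ty":-0.19,"tz":0,"twist":0},{"grip":255,"tx":0.16,"ty":-0.37,"tz":0,"twist":0}]'; python3 st.py; python3 plan.py .5304 .0469 274 5 2
python3 - <<'E'
from h import *
for n in ["wrist","scene","top"]:
    d=manip.get_image(n); cv2.imwrite(f"pics/{n}2.png",d["image"])
E
```

```text
time_s: 13.85
eef_pos: [0.5298, 0.0465, 0.1053]
eef_rot: [0.0, 1.0, -0.0, -0.001]
force: [-6.9, 0.7, 5.8]
grip_width: 0.247
t 13.85 turn 273.41 r 0.0588 Ftan(cw) -1.98 Frad 6.61 F [-6.9  0.7  5.8] z 0.1053 w 0.24683711169822203
276.0 tx 0.07 ty -0.19
278.0 tx 0.16 ty -0.37
280.0 tx 0.26 ty -0.55
282.0 tx 0.36 ty -0.73
284.0 tx 0.47 ty -0.9
```

```bash
python3 -m crank '[{"grip":255,"tx":0.09,"ty":-0.18,"tz":0,"twist":0},{"grip":255,"tx":0.17,"ty":-0.36,"tz":0,"twist":0}]'; python3 st.py; python3 plan.py .5321 .0505 278 5 2
```

```text
time_s: 14.2
eef_pos: [0.5315, 0.0501, 0.1054]
eef_rot: [0.0, 1.0, -0.0, -0.001]
force: [-7.4, 1.1, 6.1]
grip_width: 0.249
t 14.2 turn 277.3 r 0.0587 Ftan(cw) -2.29 Frad 7.11 F [-7.4  1.1  6.1] z 0.1054 w 0.2485840702029862
280.0 tx 0.09 ty -0.19
282.0 tx 0.19 ty -0.37
284.0 tx 0.3 ty -0.54
286.0 tx 0.42 ty -0.71
288.0 tx 0.54 ty -0.88
```

```bash
python3 -m crank '[{"grip":255,"tx":0.09,"ty":-0.18,"tz":0,"twist":0},{"grip":255,"tx":0.19,"ty":-0.35,"tz":0,"twist":0}]'; python3 st.py; python3 plan.py .534 .054 282 5 2
```

```text
time_s: 14.4
eef_pos: [0.5335, 0.0537, 0.1054]
eef_rot: [0.0, 1.0, -0.0, -0.001]
force: [-6.6, 0.6, 5.0]
grip_width: 0.246
t 14.4 turn 281.27 r 0.0587 Ftan(cw) -2.78 Frad 5.97 F [-6.6  0.6  5. ] z 0.1054 w 0.24590878807820904
284.0 tx 0.11 ty -0.19
286.0 tx 0.23 ty -0.36
288.0 tx 0.35 ty -0.53
290.0 tx 0.47 ty -0.69
292.0 tx 0.61 ty -0.84
```

```bash
python3 -m crank '[{"grip":255,"tx":0.1,"ty":-0.18,"tz":0,"twist":0},{"grip":255,"tx":0.22,"ty":-0.35,"tz":0,"twist":0}]'; python3 st.py
```

```text
time_s: 14.6
eef_pos: [0.5357, 0.0571, 0.1054]
eef_rot: [0.0, 1.0, -0.0, -0.001]
force: [-6.5, 0.2, 5.6]
grip_width: 0.25
t 14.6 turn 285.28 r 0.0587 Ftan(cw) -3.51 Frad 5.48 F [-6.5  0.2  5.6] z 0.1054 w 0.25014089480526785
```

```bash
python3 -m crank '[{"grip":255,"tx":0.06,"ty":-0.08,"tz":0,"twist":0},{"grip":255,"tx":0.06,"ty":-0.08,"tz":0,"twist":0},{"grip":255,"tx":0.06,"ty":-0.08,"tz":0,"twist":0},{"grip":255,"tx":0.06,"ty":-0.08,"tz":0,"twist":0},{"grip":255,"tx":0.06,"ty":-0.08,"tz":0,"twist":0},{"grip":255,"tx":0.06,"ty":-0.08,"tz":0,"twist":0},{"grip":255,"tx":0.06,"ty":-0.08,"tz":0,"twist":0},{"grip":255,"tx":0.06,"ty":-0.08,"tz":0,"twist":0}]'; python3 st.py
python3 - <<'E'
from h import *
for n in ["wrist","scene","top"]:
    d=manip.get_image(n); cv2.imwrite(f"pics/{n}3.png",d["image"])
E
```

```text
time_s: 15.4
eef_pos: [0.5364, 0.058, 0.1054]
eef_rot: [0.0, 1.0, -0.0, -0.001]
force: [-5.3, 1.9, 5.0]
grip_width: 0.249
t 15.4 turn 286.35 r 0.0586 Ftan(cw) -1.52 Frad 5.43 F [-5.3  1.9  5. ] z 0.1054 w 0.24893209815006123
```

Run:
```python
import cv2,numpy as np
for n in ["top0","top2","top3"]:
    im=cv2.imread(f"pics/{n}.png").astype(float); c=im[234:252,272:298]
    s=np.clip(c[...,2]-c[...,0]-20,0,None); print(n,s.sum(), s.sum(1).round())
a=[cv2.resize(cv2.imread(f"pics/{n}.png")[120:300,220:420],None,fx=2,fy=2) for n in ["top0","top3"]]
cv2.imwrite("pics/cmp.png",np.hstack(a))
```

```text
top0 1407.0 [  0.   0.   0.   0.   0.   0.   0.   0.  71. 417. 427. 323. 169.   0.
   0.   0.   0.   0.]
top2 2205.0 [282. 241. 208. 184. 160. 144. 127. 105.  86.  61.  48.  32.  34.  55.
  78. 108. 117. 135.]
top3 2877.0 [ 39.  31.  10.   0.   0.  25.  86. 143. 171. 195. 231. 245. 262. 270.
 285. 287. 299. 298.]
```

View pics/cmp.png

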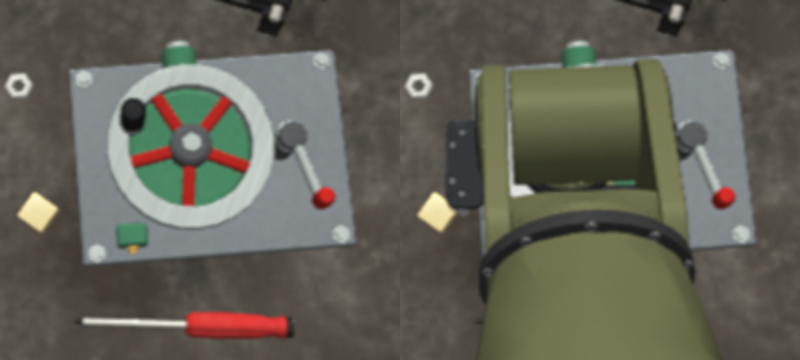

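View pics/wrist3.png

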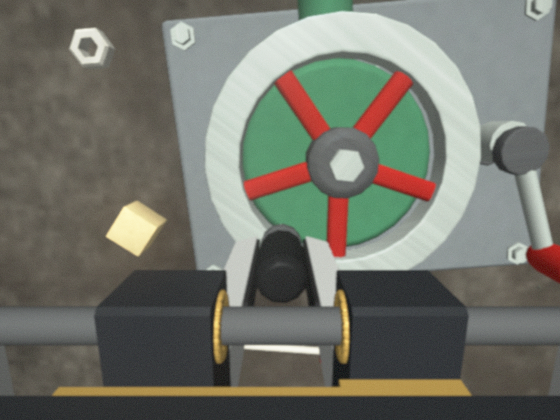

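```bash
python3 -m crank '[{"grip":200,"tx":0,"ty":0,"tz":0,"twist":0},{"grip":120,"tx":0,"ty":0,"tz":0,"twist":0},{"grip":120,"tx":0,"ty":0,"tz":0,"twist":0},{"grip":120,"tx":0,"ty":0,"tz":0,"twist":0},{"grip":120,"tx":0,"ty":0,"tz":-1,"twist":0},{"grip":120,"tx":0,"ty":0,"tz":-3,"twist":0},{"grip":120,"tx":0,"ty":0,"tz":-5,"twist":0},{"grip":120,"tx":0,"ty":0,"tz":-6.5,"twist":0},{"grip":120,"tx":0,"ty":2,"tz":-7,"twist":0},{"grip":120,"tx":0,"ty":5,"tz":-7,"twist":0}]'; python3 st.py
python3 - <<'E'
from h import *
for n in ["wrist","scene","top"]:
    d=manip.get_image(n); cv2.imwrite(f"pics/{n}4.png",d["image"])
E
```

```text
time_s: 16.55
eef_pos: [0.5373, 0.0083, 0.1773]
eef_rot: [0.0, 1.0, 0.001, 0.001]
force: [0.8, 0.2, -1.0]
grip_width: 0.53
t 16.55 turn 232.3 r 0.0492 Ftan(cw) -0.1 Frad -0.84 F [ 0.8  0.2 -1. ] z 0.1773 w 0.5297503118002096
```

View pics/wrist4.png

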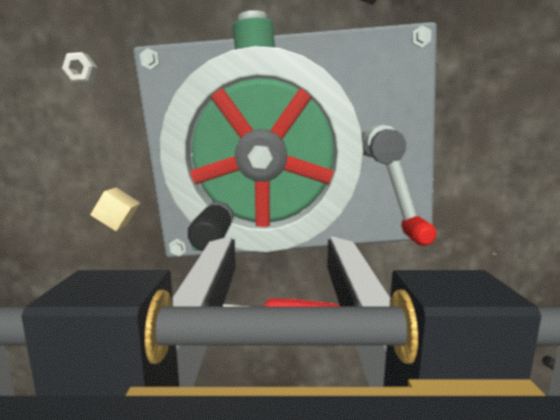

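View pics/scene4.png

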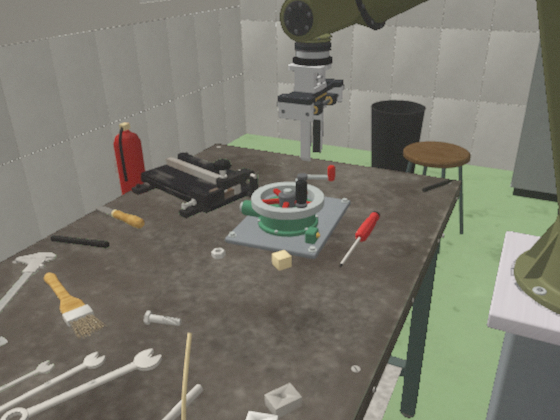

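Run:
```python
from h import *
d=manip.get_image("wrist"); C=cloud(d); print(d["position"])
for u,v in [(386,145),(392,165),(396,185),(402,200),(408,215),(418,230),(422,220),(428,236),(372,147)]: print(u,v,C[v-1:v+2,u-1:u+2].reshape(-1,3).mean(0).round(4))
hsv=cv2.cvtColor(d["image"],cv2.COLOR_BGR2HSV)
m=((hsv[...,0]<8)|(hsv[...,0]>172))&(hsv[...,1]>150)&(C[...,2]>.1065)&(C[...,2]<.118); m[:,:350]=0
v,u=np.nonzero(m);print("knob",len(u),u.mean(),v.mean(),onz(d,u.mean(),v.mean(),.111).round(4),np.median(C[m],0))
m=(C[...,2]>.12)&(C[...,2]<.14); m[250:]=0; v,u=np.nonzero(m);print("grip",len(u),np.median(C[m],0),onz(d,u.mean(),v.mean(),.132))
d=manip.get_image("top"); c=d["image"][125:300,220:420]; cv2.imwrite("pics/t5.png",cv2.resize(c,None,fx=3,fy=3))
```

```text
[0.60236922 0.00731347 0.34356489]
386 145 [ 0.591  -0.0686  0.0874]
392 165 [ 0.5766 -0.0741  0.0869]
396 185 [ 0.5617 -0.0783  0.0863]
402 200 [ 0.5505 -0.0833  0.0871]
408 215 [ 0.539  -0.0886  0.0873]
418 230 [ 0.5336 -0.0883  0.109 ]
422 220 [ 0.5388 -0.0937  0.1012]
428 236 [ 0.5297 -0.0951  0.1105]
372 147 [ 0.5896 -0.0587  0.0871]
knob 379 423.09498680738784 233.56200527704485 [ 0.5316 -0.0913  0.111 ] [ 0.53120622 -0.09184962  0.10958106]
grip 972 [0.53930681 0.0575728  0.13035784] [0.53988026 0.0567512  0.132     ]
```

View pics/t5.png

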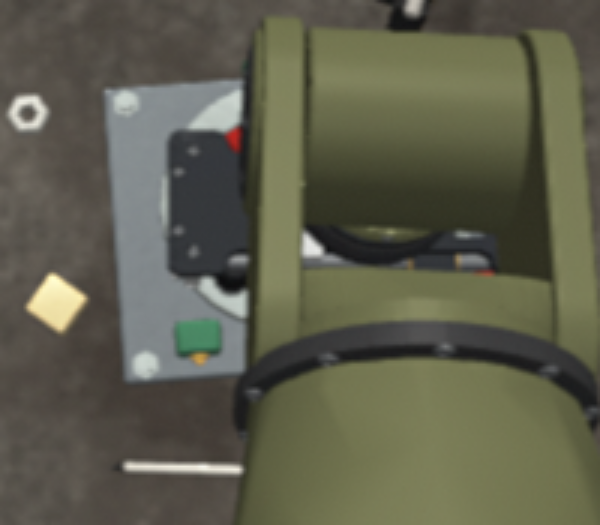

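Run:
```python
import cv2,numpy as np
for n in ["top0","top4"]:
    im=cv2.imread(f"pics/{n}.png").astype(float); c=im[238:252,278:294]
    s=np.clip(c[...,2]-c[...,0]-20,0,None); print(n,s.sum(), s.sum(1).round(), (s.sum(1)@np.arange(238,252)/s.sum()).round(2)); print(c[3:12,8].round().tolist())
```

```text
top0 1407.0 [  0.   0.   0.   0.  71. 417. 427. 323. 169.   0.   0.   0.   0.   0.] 244.07
[[80.0, 107.0, 58.0], [64.0, 103.0, 106.0], [73.0, 148.0, 183.0], [69.0, 152.0, 195.0], [74.0, 160.0, 208.0], [92.0, 149.0, 185.0], [130.0, 136.0, 139.0], [139.0, 135.0, 126.0], [129.0, 125.0, 119.0]]
top4 1307.0 [  0.   0.   0.   0.  73. 425. 432. 293.  84.   0.   0.   0.   0.   0.] 243.92
[[81.0, 107.0, 58.0], [64.0, 104.0, 107.0], [72.0, 148.0, 185.0], [71.0, 153.0, 197.0], [76.0, 156.0, 201.0], [98.0, 137.0, 160.0], [132.0, 133.0, 130.0], [140.0, 135.0, 128.0], [130.0, 127.0, 121.0]]
```

```bash
python3 -m crank '[{"grip":120,"tx":-0.1,"ty":2,"tz":0,"twist":0},{"grip":120,"tx":-0.3,"ty":5,"tz":0,"twist":0},{"grip":120,"tx":-0.5,"ty":8,"tz":0,"twist":0},{"grip":120,"tx":-0.6,"ty":9.6,"tz":0,"twist":0},{"grip":120,"tx":-0.6,"ty":10,"tz":0,"twist":0},{"grip":120,"tx":-0.6,"ty":10,"tz":2,"twist":0},{"grip":120,"tx":-0.6,"ty":10,"tz":4,"twist":0},{"grip":120,"tx":-0.6,"ty":10,"tz":4,"twist":0}]' 25; python3 st.py
python3 - <<'E'
from h import *
d=manip.get_image("wrist"); cv2.imwrite(f"pics/wrist6.png",d["image"])
E
```

```text
time_s: 17.6
eef_pos: [0.5299, -0.0906, 0.1333]
eef_rot: [-0.001, 1.0, 0.0, -0.002]
force: [0.2, 0.1, 0.3]
grip_width: 0.525
t 17.6 turn 186.02 r 0.1265 Ftan(cw) -0.13 Frad -0.15 F [0.2 0.1 0.3] z 0.1333 w 0.5250838674586322
```

View pics/wrist6.png

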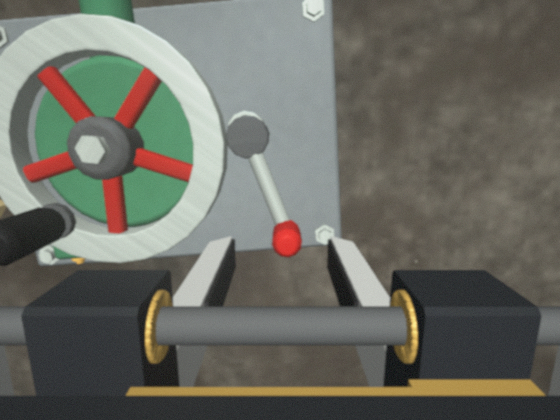

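```bash
python3 -m crank '[{"grip":120,"tx":0,"ty":0,"tz":1.5,"twist":0},{"grip":120,"tx":0,"ty":0,"tz":2.8,"twist":0},{"grip":120,"tx":0,"ty":0,"tz":3.3,"twist":0},{"grip":160,"tx":0,"ty":0,"tz":3.3,"twist":0},{"grip":190,"tx":0,"ty":0,"tz":3.3,"twist":0},{"grip":255,"tx":0,"ty":0,"tz":3.3,"twist":0},{"grip":255,"tx":0,"ty":0,"tz":3.3,"twist":0},{"grip":255,"tx":0,"ty":0,"tz":3.3,"twist":0}]' 25; python3 st.py
python3 - <<'E'
import numpy as np
P=np.array([.591,-.070]);x,y=.5308,-.0917
for b in range(20,100,4):
    r=np.radians(b);k=P+.065*np.array([-np.cos(r),-np.sin(r)]); print(b,"tx",round((k[0]-x)*100,2),"ty",round(-(k[1]-y)*100,2))
E
```

```text
time_s: 18.45
eef_pos: [0.5309, -0.0921, 0.1028]
eef_rot: [0.0, 1.0, -0.0, 0.0]
force: [-1.3, -1.0, 2.6]
grip_width: 0.186
t 18.45 turn 185.31 r 0.1275 Ftan(cw) 0.79 Frad 1.51 F [-1.3 -1.   2.6] z 0.1028 w 0.1864832784274102
20 tx -0.09 ty 0.05
24 tx 0.08 ty 0.47
28 tx 0.28 ty 0.88
32 tx 0.51 ty 1.27
36 tx 0.76 ty 1.65
40 tx 1.04 ty 2.01
44 tx 1.34 ty 2.35
48 tx 1.67 ty 2.66
52 tx 2.02 ty 2.95
56 tx 2.39 ty 3.22
60 tx 2.77 ty 3.46
64 tx 3.17 ty 3.67
68 tx 3.59 ty 3.86
72 tx 4.01 ty 4.01
76 tx 4.45 ty 4.14
80 tx 4.89 ty 4.23
84 tx 5.34 ty 4.29
88 tx 5.79 ty 4.33
92 tx 6.25 ty 4.33
96 tx 6.7 ty 4.29
```

Knob held (17.5 mm). Swing it through the arc.

```bash
python3 -m crank '[{"grip":255,"tx":0.1,"ty":0.4,"tz":0,"twist":0},{"grip":255,"tx":0.3,"ty":0.86,"tz":0,"twist":0},{"grip":255,"tx":0.53,"ty":1.26,"tz":0,"twist":0},{"grip":255,"tx":0.78,"ty":1.64,"tz":0,"twist":0},{"grip":255,"tx":1.05,"ty":2,"tz":0,"twist":0},{"grip":255,"tx":1.35,"ty":2.34,"tz":0,"twist":0}]' 25; python3 st.py
```

```text
time_s: 19.05
eef_pos: [0.5444, -0.1152, 0.1027]
eef_rot: [-0.0, 1.0, 0.0, -0.0]
force: [-4.4, 3.7, 5.6]
grip_width: 0.185
t 19.05 turn 176.59 r 0.1445 Ftan(cw) 5.22 Frad -2.35 F [-4.4  3.7  5.6] z 0.1027 w 0.18503804510592436
```

```bash
python3 -m crank '[{"grip":255,"tx":0.32,"ty":0.32,"tz":0,"twist":0},{"grip":255,"tx":0.67,"ty":0.61,"tz":0,"twist":0},{"grip":255,"tx":1.04,"ty":0.88,"tz":0,"twist":0},{"grip":255,"tx":1.23,"ty":1,"tz":0,"twist":0},{"grip":255,"tx":1.42,"ty":1.12,"tz":0,"twist":0}]'; python3 st.py
```

```text
time_s: 19.55
eef_pos: [0.5586, -0.1264, 0.1027]
eef_rot: [-0.0, 1.0, 0.0, -0.0]
force: [-3.1, 5.7, 6.0]
grip_width: 0.182
t 19.55 turn 170.3 r 0.1523 Ftan(cw) 3.99 Frad -5.15 F [-3.1  5.7  6. ] z 0.1027 w 0.1815767003471321
```

```bash
python3 -m crank '[{"grip":255,"tx":0.2,"ty":0.1,"tz":0,"twist":0},{"grip":255,"tx":0.4,"ty":0.21,"tz":0,"twist":0},{"grip":255,"tx":0.61,"ty":0.31,"tz":0,"twist":0}]'; python3 st.py
```

```text
time_s: 19.85
eef_pos: [0.5646, -0.1293, 0.1027]
eef_rot: [-0.001, 1.0, 0.0, -0.0]
force: [-3.2, 6.4, 5.5]
grip_width: 0.182
t 19.85 turn 167.93 r 0.1543 Ftan(cw) 3.95 Frad -5.98 F [-3.2  6.4  5.5] z 0.1027 w 0.18188709826380892
```

```bash
python3 -m crank '[{"grip":255,"tx":0.2,"ty":0.06,"tz":0,"twist":0},{"grip":255,"tx":0.4,"ty":0.13,"tz":0,"twist":0}]'; python3 st.py
```

```text
time_s: 20.05
eef_pos: [0.5685, -0.1307, 0.1027]
eef_rot: [-0.0, 1.0, 0.0, -0.0]
force: [-4.4, 4.5, 5.9]
grip_width: 0.183
t 20.05 turn 166.42 r 0.1553 Ftan(cw) 4.86 Frad -4.08 F [-4.4  4.5  5.9] z 0.1027 w 0.18297457801107933
```

```bash
python3 -m crank '[{"grip":255,"tx":0.2,"ty":0.04,"tz":0,"twist":0},{"grip":255,"tx":0.4,"ty":0.1,"tz":0,"twist":0}]'; python3 st.py
```

```text
time_s: 20.25
eef_pos: [0.5725, -0.132, 0.1028]
eef_rot: [-0.0, 1.0, 0.0, -0.0]
force: [-2.9, 4.1, 5.4]
grip_width: 0.18
t 20.25 turn 164.94 r 0.1562 Ftan(cw) 3.18 Frad -3.83 F [-2.9  4.1  5.4] z 0.1028 w 0.1804980198291411
```

```bash
python3 -m crank '[{"grip":255,"tx":0.22,"ty":0.04,"tz":0,"twist":0},{"grip":255,"tx":0.44,"ty":0.08,"tz":0,"twist":0}]'; python3 st.py
```

```text
time_s: 20.45
eef_pos: [0.5768, -0.133, 0.1027]
eef_rot: [-0.0, 1.0, 0.0, -0.0]
force: [-5.5, 0.5, 5.5]
grip_width: 0.184
t 20.45 turn 163.32 r 0.157 Ftan(cw) 5.55 Frad -0.21 F [-5.5  0.5  5.5] z 0.1027 w 0.18415902133659598
```

```bash
python3 -m crank '[{"grip":255,"tx":0.22,"ty":0.01,"tz":0,"twist":0},{"grip":255,"tx":0.44,"ty":0.02,"tz":0,"twist":0}]'; python3 st.py
```

```text
time_s: 20.65
eef_pos: [0.5812, -0.1338, 0.1028]
eef_rot: [0.0, 1.0, -0.0, -0.0]
force: [-5.8, -2.9, 5.9]
grip_width: 0.182
t 20.65 turn 161.71 r 0.1576 Ftan(cw) 5.72 Frad 2.97 F [-5.8 -2.9  5.9] z 0.1028 w 0.18151183975963348
```

```bash
python3 -m crank '[{"grip":255,"tx":0.2,"ty":0.04,"tz":0,"twist":0},{"grip":255,"tx":0.4,"ty":0.07,"tz":0,"twist":0}]'; python3 st.py
python3 - <<'E'
from h import *
for n in ["wrist","scene"]:
    d=manip.get_image(n); cv2.imwrite(f"pics/{n}7.png",d["image"])
E
```

```text
time_s: 20.85
eef_pos: [0.5852, -0.1344, 0.1027]
eef_rot: [0.0, 1.0, -0.0, -0.0]
force: [-4.1, -0.7, 5.0]
grip_width: 0.18
t 20.85 turn 160.26 r 0.1582 Ftan(cw) 4.09 Frad 0.69 F [-4.1 -0.7  5. ] z 0.1027 w 0.18048789238329221
```

View pics/wrist7.png

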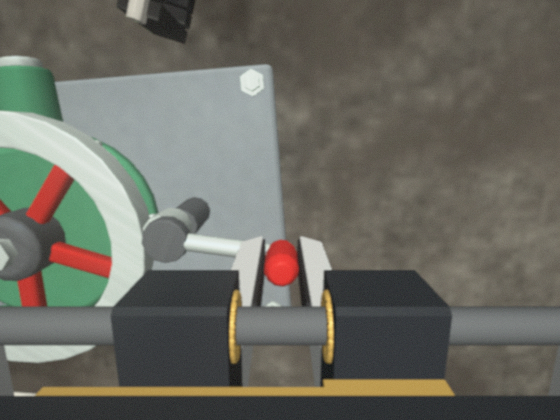

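```bash
python3 -m crank '[{"grip":255,"tx":0.22,"ty":0,"tz":0,"twist":0},{"grip":255,"tx":0.44,"ty":0,"tz":0,"twist":0}]'; python3 st.py
```

```text
time_s: 21.15
eef_pos: [0.5896, -0.1348, 0.1028]
eef_rot: [0.001, 1.0, -0.0, -0.0]
force: [-5.0, -7.4, 5.3]
grip_width: 0.182
t 21.15 turn 158.66 r 0.1587 Ftan(cw) 5.25 Frad 7.17 F [-5.  -7.4  5.3] z 0.1028 w 0.18222648802189553
```

```bash
python3 -m crank '[{"grip":255,"tx":0.2,"ty":-0.01,"tz":0,"twist":0},{"grip":255,"tx":0.3,"ty":-0.01,"tz":0,"twist":0}]'; python3 st.py
```

```text
time_s: 21.35
eef_pos: [0.5927, -0.1349, 0.1027]
eef_rot: [0.001, 1.0, -0.0, -0.0]
force: [-4.5, -9.5, 5.2]
grip_width: 0.181
t 21.35 turn 157.56 r 0.1589 Ftan(cw) 5.06 Frad 9.27 F [-4.5 -9.5  5.2] z 0.1027 w 0.18061959884947407
```

```bash
python3 -m crank '[{"grip":255,"tx":0.2,"ty":0.06,"tz":0,"twist":0},{"grip":255,"tx":0.35,"ty":0.06,"tz":0,"twist":0}]'; python3 st.py
```

```text
time_s: 21.55
eef_pos: [0.5962, -0.135, 0.1027]
eef_rot: [0.001, 1.0, -0.0, -0.0]
force: [-4.8, -5.0, 4.5]
grip_width: 0.183
t 21.55 turn 156.33 r 0.1593 Ftan(cw) 5.19 Frad 4.6 F [-4.8 -5.   4.5] z 0.1027 w 0.18330655946430516
```

```bash
python3 -m crank '[{"grip":255,"tx":0.2,"ty":-0.01,"tz":0,"twist":0},{"grip":255,"tx":0.35,"ty":-0.02,"tz":0,"twist":0}]'; python3 st.py
```

```text
time_s: 21.75
eef_pos: [0.5997, -0.1349, 0.1027]
eef_rot: [0.001, 1.0, -0.0, -0.0]
force: [-3.0, -5.3, 4.5]
grip_width: 0.185
t 21.75 turn 155.05 r 0.1595 Ftan(cw) 3.56 Frad 5.02 F [-3.  -5.3  4.5] z 0.1027 w 0.18474573423063928
```

Run:
```python
from h import *
for n in ["wrist","scene","top"]:
    d=manip.get_image(n); cv2.imwrite(f"pics/{n}8.png",d["image"])
cv2.imwrite("pics/s8.png",cv2.resize(cv2.imread("pics/scene8.png")[130:270,220:400],None,fx=4,fy=4))
```

```text
(no output)
```

View pics/wrist8.png

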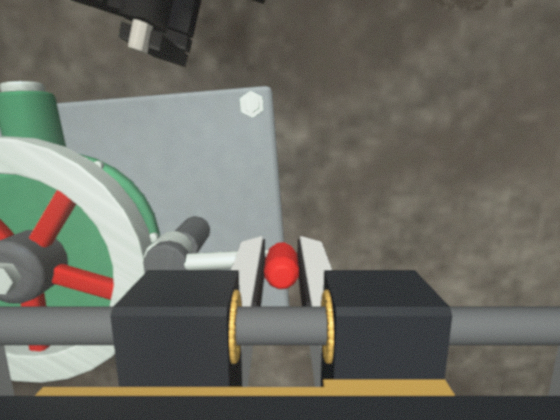

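View pics/s8.png

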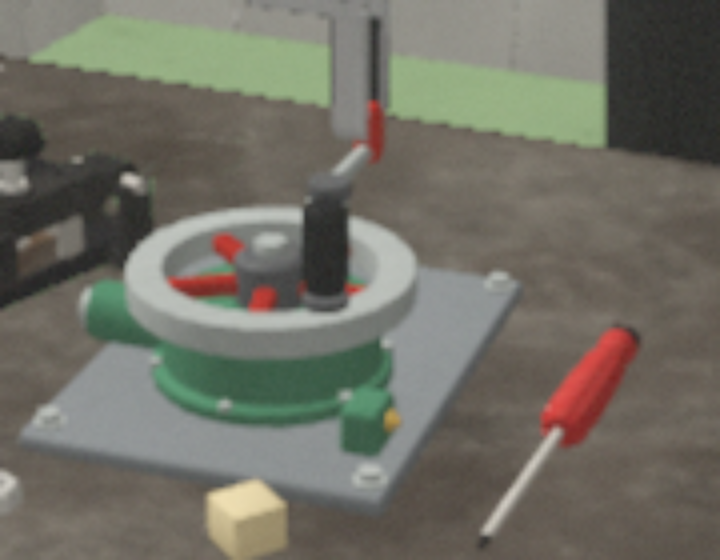

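```bash
python3 -m crank '[{"grip":255,"tx":0.2,"ty":-0.02,"tz":0,"twist":0},{"grip":255,"tx":0.4,"ty":-0.04,"tz":0,"twist":0},{"grip":255,"tx":0.4,"ty":-0.04,"tz":0,"twist":0}]'; python3 st.py
```

```text
time_s: 22.2
eef_pos: [0.6016, -0.1349, 0.1025]
eef_rot: [0.001, 1.0, -0.0, -0.003]
force: [-21.0, -6.5, 14.7]
grip_width: 0.183
t 22.2 turn 154.39 r 0.1596 Ftan(cw) 21.58 Frad 4.18 F [-21.   -6.5  14.7] z 0.1025 w 0.18317704954487551
```

```bash
python3 -m crank '[{"grip":255,"tx":-0.15,"ty":0,"tz":0,"twist":0},{"grip":180,"tx":-0.15,"ty":0,"tz":0,"twist":0},{"grip":120,"tx":-0.15,"ty":0,"tz":0,"twist":0},{"grip":120,"tx":-0.15,"ty":0,"tz":0,"twist":0},{"grip":120,"tx":-0.15,"ty":0,"tz":-1.5,"twist":0},{"grip":120,"tx":-0.15,"ty":0,"tz":-4,"twist":0},{"grip":120,"tx":-0.15,"ty":0,"tz":-7,"twist":0},{"grip":120,"tx":-2,"ty":3,"tz":-9,"twist":0},{"grip":120,"tx":-4,"ty":7,"tz":-9,"twist":0},{"grip":120,"tx":-6,"ty":11,"tz":-9,"twist":0}]'
python3 -m crank '[{"grip":120,"tx":-2,"ty":4,"tz":0,"twist":0},{"grip":120,"tx":-4,"ty":8,"tz":0,"twist":0},{"grip":120,"tx":-6,"ty":12,"tz":0,"twist":0},{"grip":120,"tx":-8,"ty":14,"tz":0,"twist":0},{"grip":120,"tx":-8,"ty":14,"tz":0,"twist":0},{"grip":120,"tx":-8,"ty":14,"tz":0,"twist":0}]'
python3 - <<'E'
from h import *
d=manip.get_image("top"); im=d["image"]; cv2.imwrite("pics/top9.png",im); C=cloud(d)
cv2.imwrite("pics/t9.png",cv2.resize(im[120:300,200:420],None,fx=3,fy=3))
for n in ["top0","top9"]:
    c=cv2.imread(f"pics/{n}.png").astype(float)[238:252,278:294]
    s=np.clip(c[...,2]-c[...,0]-20,0,None); print(n,s.sum(), s.sum(1).round())
m=(C[...,2]>.1285)&(C[...,2]<.136); m[:,320:]=0;m[:,:260]=0
v,u=np.nonzero(m); g=onz(d,u.mean(),v.mean(),.132); print(len(u),g,(71.2-np.degrees(np.arctan2(g[1]-.0238,g[0]-.584)))%360)
E
```

```text
time_s: 23.2
eef_pos: [0.5435, -0.2445, 0.1945]
eef_rot: [0.001, 1.0, 0.001, 0.001]
force: [-0.0, -0.2, -0.5]
grip_width: 0.529
time_s: 23.8
eef_pos: [0.4638, -0.3836, 0.1933]
eef_rot: [0.0, 1.0, -0.001, 0.0]
force: [0.4, -0.8, -0.3]
grip_width: 0.527
top0 1407.0 [  0.   0.   0.   0.  71. 417. 427. 323. 169.   0.   0.   0.   0.   0.]
top9 1295.0 [  0.   0.   0.   0.  72. 419. 429. 292.  83.   0.   0.   0.   0.   0.]
125 [0.53576788 0.05895155 0.132     ] 287.28455496860664
```

View pics/t9.png

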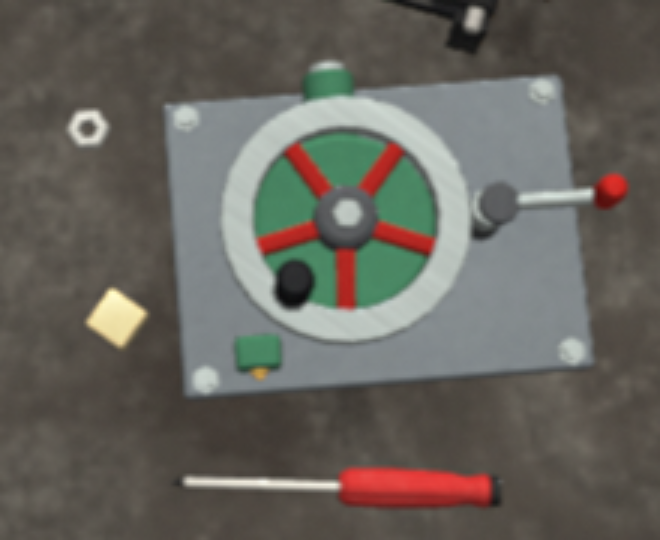

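Run:
```python
from h import *
A=cv2.imread("pics/top0.png").astype(float)
N=[manip.get_image("top")["image"].astype(float) for _ in range(6)]
for c in (slice(283,290),slice(281,292)):
    f=lambda I:(I[...,2]-I[...,0])[240:252,c].sum(1)
    a=f(A); b=np.mean([f(x) for x in N],0); con=a[4:7].max()-a[9:].mean()
    print(a.round(),b.round(),"dpx",(a-b).sum()/con,[round((a-f(x)).sum()/con,2) for x in N])
    g=lambda I:(I[...,1]-I[...,0])[240:252,c].sum(1)
    a=g(A);b=np.mean([g(x) for x in N],0);con=a[4:7].max()-a[9:].mean();print((a-b).round(),"dpx G-B",(a-b).sum()/con)
```

```text
[-193. -158.  170.  557.  567.  422.  230.  -22.  -79.  -66.  -49.    4.] [-190. -162.  170.  559.  567.  390.  128.  -56.  -75.  -66.  -47.    5.] dpx 0.26628035320088306 [np.float64(0.26), np.float64(0.27), np.float64(0.26), np.float64(0.26), np.float64(0.27), np.float64(0.27)]
[ 0.  1. -0. -2.  2. 18. 52. 15. -0.  1. -1.  0.] dpx G-B 0.22872340425531915
[-292. -245.  117.  537.  537.  381.  188.  -60. -118. -102.  -75.    9.] [-291. -250.  116.  539.  537.  349.   88.  -94. -114. -101.  -73.   11.] dpx 0.2689713322091061 [np.float64(0.27), np.float64(0.28), np.float64(0.26), np.float64(0.26), np.float64(0.27), np.float64(0.27)]
[ 1.  2. -1. -1.  2. 18. 50. 16.  0.  0. -2.  0.] dpx G-B 0.22623239436619744
```

```bash
python3 -c "
from h import *
print(manip.get_obs()['time_s']); print(manip.close_job())"
```

```text
24.15
the job is handed in; nothing more can be done
None
```

I turned the flywheel clockwise past its compression peak, stopped in the slack spot, released it and set the brake. I handed the job in at 24.15 s. No verdict was reported.

- **Turning:** I turned the crank at about 0.35 to 0.55 rad/s. Resistance peaked at about 19 N near 189° of turning and faded by about 219–226°. The pump then pushed onward, strongest around 243°, and the force flattened at about 277–285°.
- **Stop:** I held still at about 286° for 0.8 s, which I estimate is 60–68° past the peak. I then let go.
- **Brake:** I gripped the knob and swung the lever about 1.35 rad, until it bit sharply at 21 N. That is more than the 0.85 to 1.1 rad that the stated angles imply, so my estimate of the post position or the lever's zero may be slightly off.

**Last checks:**
- The top camera shows the grip at about 287°, where I left it.
- The lever points straight away from the wheel.
- By eye, the nut, brass block and screwdriver are where they started. I did not measure them at the end.
- The robot stands clear, with no contact force to speak of.

**One check disagreed in part:** the sight pin looks about 0.5 mm further in than at the start, against the 0.7 mm expected. That would put it near -0.7 mm, just short of the -0.75 mm required. The change is only about a quarter of a pixel, so I trusted the force profile, which puts the stop inside the slack spot.

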